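# Open the rolling mill by one turn of its screw and lock it

## Task

The next brass blank needs a wider gap: with the crank handle on the mill's handwheel, turn anticlockwise until you feel the slack in the worn screw taken up, then open the rolls by exactly one full turn of the screw from there, without overshooting and without forcing the handle in towards the wheel's centre or out from it. Then throw the lock lever on the gear case fully over to the back, and leave everything else on the bench where it is.

Things in the scene. Friction and masses are not known exactly. Their poses are not given: they have to be found in the camera images.
- mill: Grey bench rolling mill, bolted down. Origin: centre of the underside, under the handwheel's axis; x from its front to its back, y to its gear case, z up. Frame 150 (x) x 200 (y) mm, top at 200 mm. Gear case on the +y side, centred 15 mm in +x and 135 mm in +y of the axis, 120 x 75 mm, top at 100 mm. The wheel turns anticlockwise, seen from above, to open the rolls.
- bearing (a point): Centre of the handwheel on the mill: on its vertical axis, 215 mm above the table. Rim 136 mm outside diameter, its top at 234 mm. Wheel and screw are joined by worn dogs: the wheel first turns freely through a slack that differs each time (0.6 to 2.5 rad; about 0.5 N at the handle), then drives the screw at about 8 N moving (0.45 N m), 4 to 6 N left when pausing. The screw stays as left; the wheel does not rise.
- handle_top (a point): Top centre of the wheel's upright crank handle, 285 mm above the table: round wooden grip, 18 mm diameter, 50 mm long, nothing else of the wheel above 235 mm. It spins freely on a pin 55 mm from the axis; carried round the circle it turns the wheel, the hand need not turn. The pin's sprung slot yields 1 mm per 10 N in or out along the radius; over 20 N (2 mm) strains it.
- yoke_mark (a point): Mark at the top front of the dark steel yoke carrying the top roll, between the mill's columns. It starts 177 mm above the table and rises 3 mm for every full turn of the screw, not at all while slack is taken up.
- lock (a joint): Angle of the steel lock lever on the gear case: 0 to 0.12 at the start, leaning to the mill's front (-x), unlocked; 1.0, its stop, leaning to the back (+x), locked. It swings in the mill's x-z plane, stays where it is left and moves with about 1 to 2 N at its tip.
- lock_tip (a point): Centre of the 26 mm ball at the lock lever's tip, 75 mm from the pivot on a 10 mm rod. The pivot is 122 mm above the table, 20 mm in +x and 135 mm in +y of the wheel's axis (mill frame). Unlocked, the tip is 36 mm in front of the pivot and 188 mm above the table; locked, 36 mm behind it. The lever's block is 70 x 50 x 25 mm.
- hammer: Bystander: small hammer, 220 mm, lying to the left; origin at its underside (tools: at the middle of the lower side).
- file: Bystander: wood-handled pointed tool, 200 mm, lying at the front right; origin at its underside (tools: at the middle of the lower side).
- ingot: Bystander: flat brass blank 90 x 35 x 4 mm, lying in front of the mill; origin at its underside (tools: at the middle of the lower side).
- mandrel: Bystander: tapered steel ring mandrel, 160 mm tall, standing at the right; origin at its underside (tools: at the middle of the lower side).
- dish: Bystander: shallow white dish, 90 mm wide, at the left; origin at its underside (tools: at the middle of the lower side).
- oil: Bystander: amber oil bottle, 90 mm tall, behind the mill; origin at its underside (tools: at the middle of the lower side).
- pliers: Bystander: pliers with black grips, 130 mm, lying at the front left; origin at its underside (tools: at the middle of the lower side).

How it is judged:
On the way, in this order (a step that is already met when the one before it is completed fails the run):
1. the top roll is raised by one turn of the screw (3 mm, to within 0.25 mm), the lock still open (z of yoke_mark in the frame of mill between 0.17975 and 0.18025 m and value of joint lock below 0.5 rad), for 0.3 s.
2. the lock lever is thrown over to the back (value of joint lock above 0.85 rad), for 0.2 s.
At the end, for the whole second after the job is handed in: The top roll stands 3 mm (one screw turn) above where it began, to within 0.25 mm (30 degrees of screw), the lock lever is over to the back (at least 0.85 of 1.0 rad), the bystanders are within 30 mm of where they were (z of yoke_mark in the frame of mill between 0.17975 and 0.18025 m and value of joint lock above 0.85 rad); the robot touches nothing.
It fails at once if the top roll is raised too far (more than one turn and 30 degrees of the screw) (z of yoke_mark in the frame of mill above 0.18025 m).
It fails at once if the rolls are screwed closer together (z of yoke_mark in the frame of mill below 0.1764 m).
It fails at once if the handle is forced in or out along the wheel's radius by more than 20 N (2 mm off its 55 mm circle) (horizontal distance between handle_top and bearing above 0.057 m or horizontal distance between handle_top and bearing below 0.053 m).
It fails at once if the lock is thrown before the roll is set (value of joint lock above 0.6 rad and z of yoke_mark in the frame of mill below 0.17975 m).
It fails at once if a bystander is moved by more than 30 mm (distance of any of hammer, file, ingot, mandrel, dish, oil, pliers from where it was at the start of the episode above 0.03 m).
It also fails if it takes over 70 s, if anything falls off the work surface, if the arm or the gripper's body presses on something with over 40 N, if the wrist force passes 120 N, or if a joint passes its speed limit or range.

## Robot

A 7-joint arm with a two-finger parallel gripper is mounted at the origin on the work surface. World frame = base frame: x ahead of the robot, y to its left, z up, the work surface at z = 0. Lengths are in m, angles in rad, forces in N, time in s.
With the tool pointing down it reaches from about 0.4 to 0.85 m from the base axis. Payload 4.5 kg.
Tool frame: the origin (TCP) lies on the centre line of the jaws, within the pads' length; the fingertips stand 8 mm ahead of it and the grasp point (between the pads) lies 11 mm behind it; z points along the fingers, x is the direction in which the jaws open and shut, and the axes are right-handed (so a half turn about z gives the same grasp; the last joint's range is limited). The gripper opens to 88 mm and grips with 3 to 60 N. Pads are 18 mm wide; open, the fingers measure 123 mm over their backs; the gripper's body (75 mm by 187 mm) begins 45 mm behind the grasp point.
Start: joints at [1.369, 0.689, -0.195, 1.565, 0.157, 0.902, -0.215], TCP at [0.146, -0.608, 0.247] pointing down, gripper open.
Joint ranges: [-3.01, 3.01], [-0.46, 2.08], [-1.47, 1.51], [0.13, 2.56], [-1, 4.14], [0.04, 2.09], [-2.66, 2.66]. Speed limits (rad/s): [2.57, 2.57, 3.14, 3.14, 3.14, 3.14, 3.14].

## Interface

Orientations are given as a unit quaternion [x, y, z, w].
In Python, from plant import r gives the robot as it stands.
- The arm moves only by the shell command python3 -m pendant 'ROWS' [FORCE]. ROWS is JSON, a list of rows, each a list of 3 entries, a list of its own where there are three numbers: the turn, a rotation vector about the tool's x, y, z in rad, then the shift along the tool's x, y, z in m, then the opening, from 0 (shut) to 1 (fully open). In form: [[[wx, wy, wz], [tx, ty, tz], claw], ...]. A call has 1 to 10 rows; each row is the pose to reach, as a shift and turn from the pose commanded when the call began, along the tool's axes at that moment; what a row does not reach only later rows make up. A row lasts 1/10 s, in which the tool goes at most 50 mm and 8.59 degrees, less where a joint would pass 70% of its speed; a pose out of reach is approached as far as the arm can. A call with a gripper value outside its range is refused whole. The fingers move at their own pace and stop on an object; FORCE is the grip in N (left out, the last holds). Time passes only in rows, so rows that repeat a pose let the fingers close. It gives the time, the measured TCP pose, the force and the opening at its end, in the units of the state.
- r.get_state(): the state, without advancing time (a new reading comes with each control period).
- r.snapshot(name): name is "side" or "top" or "wrist"; returns a dict with "image" (400x640x3 uint8, red, green, blue), "mtx" (3x3 intrinsics, pixels), "dist" ([k1, k2, p1, p2, k3] as OpenCV has them; the pictures are not rectified), "R" (3x3) and "t" (3): a world point X has camera coordinates R X + t; the wrist camera has in their place "T_tool_cam" (4x4, takes a point from camera to tool coordinates, whose origin is the TCP and whose axes are the tool frame's). Camera axes: x right, y down, z forward; pixel columns grow to the right and rows downward; lengths in m; the calibration is good to about 2 mm. A picture is of the moment at which its call begins: read the wrist's pose just before it. There is no depth.
- r.finish_job(): hands the job in, once; it reports no verdict.
The state is a dict: "clock": time; "q": joint angles; "qd": joint speeds; "joint_torque": joint torques, N m; "tool_pos": TCP position; "eef_rot": TCP orientation; "contact_force": force on the tool from outside, world axes, zero at the start; "moment": the same for the moment, N m; "opening": opening from 0.0 (shut) to 1.0 (fully open).
Only numpy, scipy, OpenCV 4.12 (cv2) and the standard library are available. Lean on these libraries where they do the work, as an engineer would, in place of code of your own. Each camera call takes 0.05 s, during which the arm holds its last target. There are 200 camera calls.

## Working session

There is one attempt and no reset: what is moved stays moved. The work goes in short steps, Python scripts to look and compute and a shell command to move; the robot and the scene stay as the last step left them, time stands still between calls to the robot, and variables do not carry over. Pictures are saved under pics/ and viewed, about 8 in all and at most 12, crops included, and the job is handed in when it is done.

```bash
mkdir -p pics; ls
python3 - <<'E'
from plant import r
import cv2,numpy as np
s=r.get_state(); print({k:np.round(v,4).tolist() for k,v in s.items()})
for n in("side","top"):
    d=r.snapshot(n); cv2.imwrite(f"pics/{n}0.png",d["image"][:,:,::-1]); np.savez(f"{n}.npz",**d)
    print(n,(-np.array(d["R"]).T@d["t"]).round(3))
E
```

```text
pics
{'clock': 0.0, 'q': [1.3688, 0.69, -0.1945, 1.5663, 0.1573, 0.9025, -0.2151], 'qd': [-0.0005, 0.0003, -0.0005, -0.0012, 0.0029, -0.0014, 0.0005], 'joint_torque': [-0.0001, -52.756, -1.2665, -15.3425, -0.0525, 0.0066, 0.0002], 'tool_pos': [0.1458, -0.6071, 0.2459], 'eef_rot': [0.7854, -0.619, -0.0008, -0.0005], 'contact_force': [-0.2722, -0.5702, 0.0539], 'moment': [-0.032, 0.0205, 0.0083], 'opening': 1.0013}
side [ 0.426 -0.962  0.872]
top [4.460e-01 1.000e-03 1.377e+00]
```

View pics/top0.png

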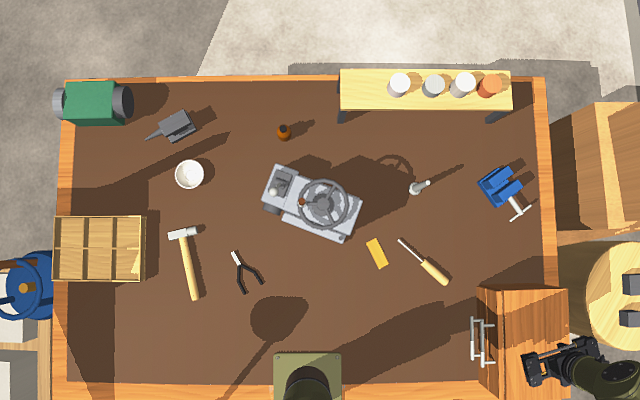

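View pics/side0.png

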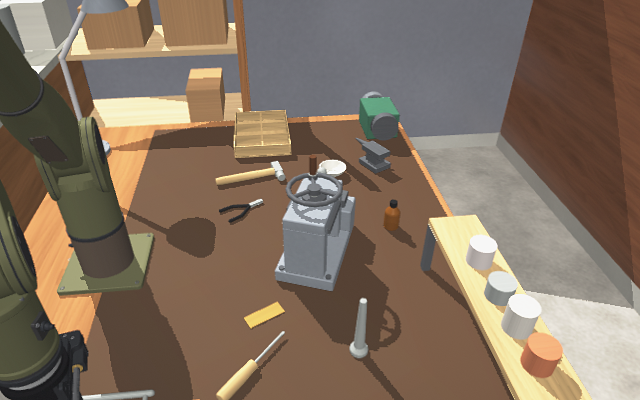

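The top view shows the mill at about (312,203), wheel hub (324,205), brown handle (302,202) and lever near (277,180). The side view shows the handle at (313,165). Next I'll zoom in.

```bash
cat > h.py <<'E'
import numpy as np,cv2
def ray(d,uv,z):
    "world point where pixel uv meets plane z"
    R=np.array(d["R"]);t=np.array(d["t"]).ravel()
    p=cv2.undistortPoints(np.array([[uv]],float),d["mtx"],d["dist"])[0,0]
    v=R.T@[p[0],p[1],1]; c=-R.T@t
    return c+v*(z-c[2])/v[2]
def pix(d,X):
    R=np.array(d["R"]);t=np.array(d["t"]).ravel()
    return cv2.projectPoints(np.array(X,float).reshape(-1,3),cv2.Rodrigues(R)[0],t,d["mtx"],d["dist"])[0][:,0]
def brown(d,box):
    x0,y0,x1,y1=box; hsv=cv2.cvtColor(d["image"][y0:y1,x0:x1],cv2.COLOR_RGB2HSV)
    m=cv2.inRange(hsv,(0,110,40),(14,255,255)); 
    n,l,st,c=cv2.connectedComponentsWithStats(m)
    return [(st[i,:4]+[x0,y0,0,0],st[i,4],c[i]+[x0,y0]) for i in range(1,n) if st[i,4]>8]
E
python3 - <<'E'
from h import *
T=dict(np.load("top.npz"));S=dict(np.load("side.npz"))
a=cv2.resize(T["image"][155:250,255:370],None,fx=5,fy=5,interpolation=cv2.INTER_CUBIC)
b=cv2.resize(S["image"][145:295,270:370],None,fx=3.5,fy=3.5,interpolation=cv2.INTER_CUBIC)
h=max(a.shape[0],b.shape[0]); f=lambda i:cv2.copyMakeBorder(i,0,h-i.shape[0],0,0,0)
o=np.hstack([f(a)[:, :440],f(b)]); print(o.shape); cv2.imwrite("pics/z.png",o[:,:,::-1])
o2=f(a);cv2.imwrite("pics/zt.png",o2[:,:,::-1])
print(brown(T,(285,180,350,230)));print(brown(S,(290,150,335,185)))
E
```

```text
(525, 790, 3)
[(array([335, 180,  15,  13]), np.int32(104), array([344.69230769, 184.35576923])), (array([299, 198,   6,   7]), np.int32(34), array([301.26470588, 201.        ])), (array([285, 223,  18,   7]), np.int32(69), array([290.8115942 , 227.05797101]))]
[(array([309, 154,  12,  21]), np.int32(156), array([312.68589744, 163.58974359]))]
```

View pics/zt.png

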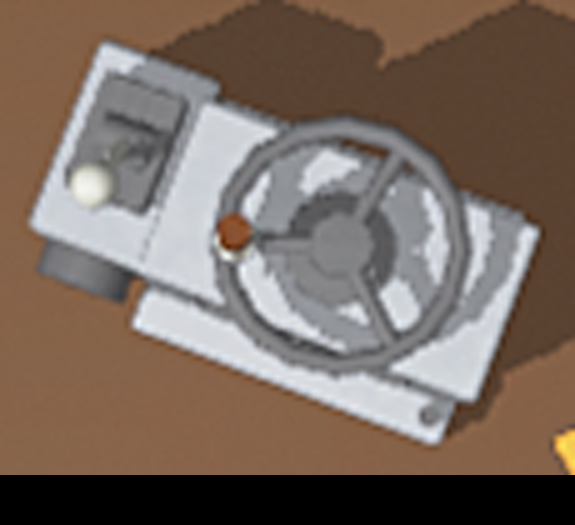

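Run:
```python
from h import *
T=dict(np.load("top.npz"));S=dict(np.load("side.npz"))
C=ray(T,(323.6,203.6),.229); ball=ray(T,(255+92/5,155+185/5),.188)
m=T["image"]
print("C",C.round(4),"ball",ball.round(4))
for z,uv in((.285,(301.6,200.9)),):print("handle",ray(T,uv,z).round(4))
H=ray(T,(301.6,200.9),.285); d=H-C; print("r",np.hypot(*d[:2]),"ang",np.arctan2(d[1],d[0]))
print("side handle top", ray(S,(313,156),.285).round(4),"side pix of H",pix(S,H),"C",pix(S,[C[0],C[1],.215]))
# hub / rim refine: rim corners of image scale
b=ball-C; print("ball rel",b.round(4),np.hypot(*b[:2]), "expected tip at mill (-.016,.135)", np.hypot(.016,.135))
yaw=np.arctan2(b[1],b[0])-np.arctan2(.135,-.016); print("yaw",yaw)
# check corners of gear case
c,s=np.cos(yaw),np.sin(yaw);R=np.array([[c,-s],[s,c]])
for p,z in (((15+60,135+37.5),.1),((15-60,135+37.5),.1),((75,-100),.2),((-75,-100),.2)):
    w=C[:2]+R@(np.array(p)/1000); print(p,((pix(T,[*w,z])[0]-[255,155])*5).round(0))
from scipy.spatial.transform import Rotation as Ro
print(Ro.from_quat([0.7854,-0.619,-0.0008,-0.0005]).as_matrix().round(3))
```

```text
C [ 0.5368 -0.0455  0.229 ] ball [0.5724 0.0877 0.188 ]
handle [0.5395 0.011  0.285 ]
r 0.05652410915521866 ang 1.5231702098803577
side handle top [0.5423 0.0091 0.285 ] side pix of H [[311.76616739 155.66154658]] C [[313.31556824 193.15380464]]
ball rel [ 0.0356  0.1332 -0.041 ] 0.13783615757011383 expected tip at mill (-.016,.135) 0.13594484175576504
yaw -0.37921437628928323
(75, 172.5) [104.  34.]
(-45, 172.5) [ 27. 225.]
(75, -100) [566. 184.]
(-75, -100) [467. 448.]
[[ 0.234 -0.972 -0.001]
 [-0.972 -0.234  0.002]
 [-0.002  0.    -1.   ]]
```

```bash
python3 -m pendant '[[[0,0,0],[0,0,-0.05],1],[[0,0,0],[0,0,-0.1],1],[[0,0,-0.1],[-0.03,-0.03,-0.15],1],[[0,0,-1.33],[-0.5,-0.515,-0.154],1],[[0,0,-1.33],[-0.5,-0.515,-0.154],1],[[0,0,-1.33],[-0.5,-0.515,-0.154],1],[[0,0,-1.33],[-0.5,-0.515,-0.154],1],[[0,0,-1.33],[-0.5,-0.515,-0.154],1],[[0,0,-1.33],[-0.5,-0.515,-0.154],1],[[0,0,-1.33],[-0.5,-0.515,-0.154],1]]' 40
cat >> h.py <<'E'
from scipy.spatial.transform import Rotation as Ro
def go(r,P,xang):
    "tool-frame shift to world P and turn so that tool x lies at angle xang, tool down"
    s=r.get_state(); R0=Ro.from_quat(s["eef_rot"]).as_matrix(); p=np.array(s["tool_pos"])
    c,n=np.cos(xang),np.sin(xang); R1=np.array([[c,n,0],[n,-c,0],[0,0,-1]])
    print("t",s["clock"],"pos",p.round(4),"x",np.arctan2(R0[1,0],R0[0,0]).round(3),"F",np.round(s["contact_force"],1))
    print("turn",Ro.from_matrix(R0.T@R1).as_rotvec().round(4),"shift",(R0.T@(np.array(P)-p)).round(4))
E
python3 -c "
from h import *;from plant import r
go(r,(.53,0,.40),0)"
```

```text
clock: 1.1
tool_pos: [0.3507, -0.2827, 0.3929]
eef_rot: [0.996, -0.089, -0.0, 0.0]
contact_force: [1.3, -0.2, -0.0]
opening: 0.999
t 1.1 pos [ 0.3507 -0.2827  0.3929] x -0.179 F [ 1.3 -0.2 -0. ]
turn [ 0.0003  0.0004 -0.1791] shift [ 0.1261 -0.3102 -0.0072]
```

```bash
python3 -m pendant '[[[0,0,-0.18],[0.13,-0.31,-0.007],1],[[0,0,-0.18],[0.13,-0.31,-0.007],1],[[0,0,-0.18],[0.13,-0.31,-0.007],1],[[0,0,-0.18],[0.13,-0.31,-0.007],1],[[0,0,-0.18],[0.13,-0.31,-0.007],1],[[0,0,-0.18],[0.13,-0.31,-0.007],1],[[0,0,-0.18],[0.13,-0.31,-0.007],1],[[0,0,-0.18],[0.13,-0.31,-0.007],1],[[0,0,-0.18],[0.13,-0.31,-0.007],1]]'
cat >> h.py <<'E'
def wrist(r,name):
    s=r.get_state(); d=dict(r.snapshot("wrist")); W=np.eye(4); W[:3,:3]=Ro.from_quat(s["eef_rot"]).as_matrix(); W[:3,3]=s["tool_pos"]
    M=np.linalg.inv(W@np.array(d["T_tool_cam"])); d["R"]=M[:3,:3]; d["t"]=M[:3,3]; del d["T_tool_cam"]
    cv2.imwrite(f"pics/{name}.png",d["image"][:,:,::-1]); np.savez(name+".npz",**d); return d
E
python3 -c "
from h import *;from plant import r
d=wrist(r,'w0');go(r,(.54,0.01,.30),0);print(brown(d,(0,0,640,400))); print(pix(d,[[.5395,.011,.285],[.5368,-.0455,.234]]))"
```

```text
clock: 2.0
tool_pos: [0.5348, -0.0034, 0.3993]
eef_rot: [1.0, -0.002, -0.001, 0.0]
contact_force: [-0.1, -0.4, -0.4]
opening: 0.999
t 2.05 pos [ 0.5346 -0.0047  0.3994] x -0.006 F [-0.4  0.4 -0.4]
turn [ 0.0012  0.0015 -0.0055] shift [ 0.0055 -0.0149  0.0994]
[(array([  0,   0, 581, 293]), np.int32(108525), array([295.71988021, 117.36632112])), (array([ 0, 65,  2,  5]), np.int32(9), array([ 0.55555556, 66.77777778])), (array([318, 170,  19,  26]), np.int32(390), array([326.65384615, 182.76666667])), (array([357, 209,  14,  32]), np.int32(208), array([364.55288462, 226.66826923])), (array([347, 245,  11,  12]), np.int32(55), array([352.07272727, 250.23636364])), (array([  0, 252,  50,  23]), np.int32(61), array([ 21.93442623, 263.06557377])), (array([183, 324, 170,  39]), np.int32(5153), array([271.4738987, 342.4921405])), (array([360, 324,  98,  32]), np.int32(2748), array([405.93304221, 339.76419214]))]
[[327.63707215 186.6414678 ]
 [324.28854856 224.46473641]]
```

View pics/w0.png

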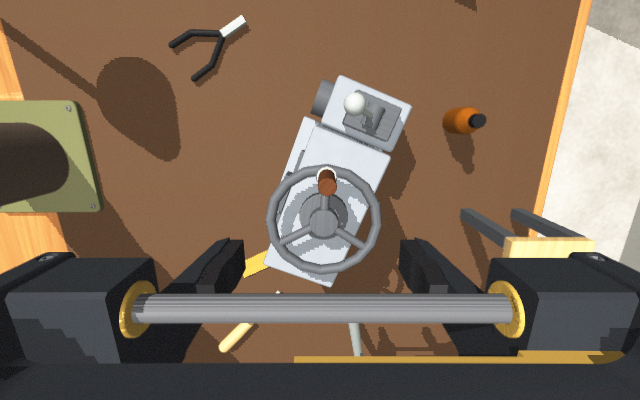

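Run:
```python
from h import *
d=dict(np.load("w0.npz"))
P=[ray(d,u,.229)[:2] for u in((267,219.5),(381,219.5),(324,164.5),(324,274))]
print(np.round(P,4),"C",(P[0][0]+P[1][0])/2,(P[2][1]+P[3][1])/2)
print("hub",ray(d,(323,223),.225),"H",ray(d,(327.3,186.5),.285),"ball",ray(d,(354,104),.188))
m=cv2.inRange(cv2.cvtColor(d["image"],cv2.COLOR_RGB2HSV),(0,0,60),(179,60,140))  # grey rim
g=cv2.cvtColor(d["image"],cv2.COLOR_RGB2GRAY)
cv2.imwrite("pics/w0c.png",cv2.resize(d["image"][155:285,255:395],None,fx=5,fy=5)[:,:,::-1][:600])
print((-d["R"].T@d["t"]).round(3))
```

```text
[[ 0.4703 -0.0411]
 [ 0.6026 -0.0414]
 [ 0.5365  0.0227]
 [ 0.5365 -0.1125]] C 0.5364718239500715 -0.044899203025376255
hub [ 0.53534547 -0.04708447  0.225     ] H [0.53919017 0.01113387 0.285     ] ball [0.57185968 0.08716237 0.188     ]
[0.535 0.07  0.538]
```

View pics/w0c.png

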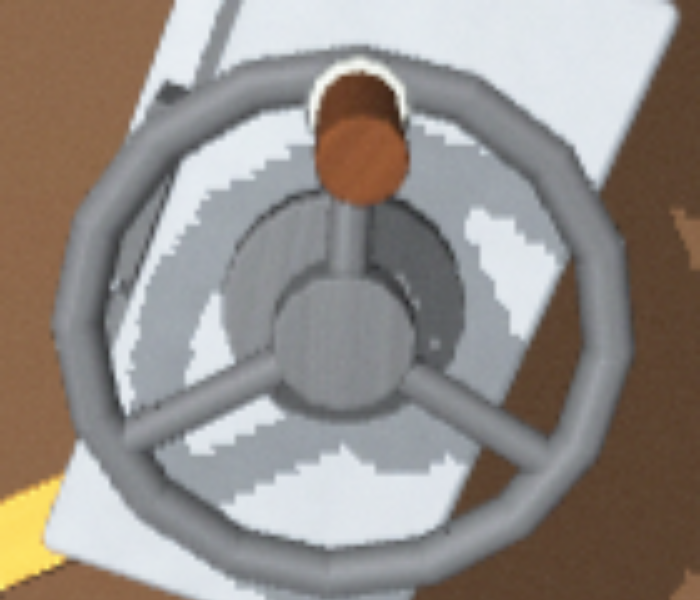

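```bash
python3 -m pendant '[[[0,0,-0.006],[0.0045,-0.015,0.04],1],[[0,0,-0.006],[0.0045,-0.015,0.08],1],[[0,0,-0.006],[0.0045,-0.015,0.098],1],[[0,0,-0.006],[0.0045,-0.015,0.098],1],[[0,0,-0.006],[0.0045,-0.015,0.098],1]]'
python3 -c "
from h import *;from plant import r
go(r,(.539,0.0105,.251),0)"
```

```text
clock: 2.55
tool_pos: [0.5397, 0.0098, 0.3025]
eef_rot: [1.0, -0.001, 0.0, 0.0]
contact_force: [-0.4, 0.4, 0.6]
opening: 1.001
t 2.55 pos [0.5397 0.0098 0.3025] x -0.001 F [-0.4  0.4  0.6]
turn [ 0.0006 -0.0004 -0.0012] shift [-0.0007 -0.0007  0.0515]
```

```bash
python3 -m pendant '[[[0,0,0],[-0.0007,-0.0007,0.03],1],[[0,0,0],[-0.0007,-0.0007,0.0515],1],[[0,0,0],[-0.0007,-0.0007,0.0515],1],[[0,0,0],[-0.0007,-0.0007,0.0515],0.3],[[0,0,0],[-0.0007,-0.0007,0.0515],0.3],[[0,0,0],[-0.0007,-0.0007,0.0515],0.0],[[0,0,0],[-0.0007,-0.0007,0.0515],0.0],[[0,0,0],[-0.0007,-0.0007,0.0515],0],[[0,0,0],[-0.0007,-0.0007,0.0515],0],[[0,0,0],[-0.0007,-0.0007,0.0515],0]]' 30
python3 -c "
from h import *;from plant import r
go(r,(.539,0.0105,.251),0)"
```

```text
clock: 3.55
tool_pos: [0.539, 0.0119, 0.2505]
eef_rot: [1.0, 0.001, 0.0, 0.0]
contact_force: [-0.5, -0.5, 0.1]
opening: 0.39
t 3.55 pos [0.539  0.0119 0.2505] x 0.001 F [-0.5 -0.5  0.1]
turn [ 0.     -0.      0.0011] shift [ 0.      0.0014 -0.0005]
```

```bash
python3 -m pendant '[[[0,0,0],[0,0,0],0],[[0,0,0],[0,0,0],0],[[0,0,0],[0,0,0],0],[[0,0,0],[0,0,0],0],[[0,0,0],[0,0,0],0],[[0,0,0],[0,0,0],0]]'
python3 -c "
from h import *;from plant import r
for i in range(2):go(r,(.539,0.0105,.251),0)"
```

```text
clock: 4.15
tool_pos: [0.539, 0.0119, 0.2504]
eef_rot: [1.0, 0.001, -0.0, 0.0]
contact_force: [0.6, 0.0, -0.1]
opening: 0.194
t 4.15 pos [0.539  0.0119 0.2504] x 0.001 F [ 0.6  0.  -0.1]
turn [0.    0.    0.001] shift [ 0.      0.0014 -0.0006]
t 4.15 pos [0.539  0.0119 0.2504] x 0.001 F [ 0.6  0.  -0.1]
turn [0.    0.    0.001] shift [ 0.      0.0014 -0.0006]
```

```bash
cat >> h.py <<'E'
def circ(a,steps,corr=(0,0)):
    "rows (mm, tool axes; tool x = world x, tool y = -world y) round the 55 mm circle from angle a; corr world mm spread in"
    n=len(steps)
    for i,s in enumerate(steps):
        print(s,(np.array([55*(np.cos(a+s)-np.cos(a))+corr[0]*(i+1)/n,-55*(np.sin(a+s)-np.sin(a))-corr[1]*(i+1)/n])).round(1))
def ang(r,C=(.5365,-.043)):
    s=r.get_state(); d=np.array(s["tool_pos"])[:2]-C; a=np.arctan2(d[1],d[0])%(2*np.pi); F=np.array(s["contact_force"]); e=np.array([np.cos(a),np.sin(a)]); t=np.array([-e[1],e[0]])
    print("t",s["clock"],"ang",a.round(3),"r",np.hypot(*d).round(4),"Frad",(F[:2]@e).round(1),"Ftan",(F[:2]@t).round(1),"Fz",F[2].round(1),"open",s["opening"])
E
python3 -c "
from h import *;from plant import r
ang(r);circ(1.525,[.1,.2,.3,.4,.5]);circ(2.025,[.1,.2])"
```

```text
t 4.15 ang 1.526 r 0.055 Frad 0.1 Ftan -0.6 Fz -0.1 open 0.19444608917257733
0.1 [-5.5  0. ]
0.2 [-11.    0.6]
0.3 [-16.3   1.7]
0.4 [-21.6   3.4]
0.5 [-26.6   5.5]
0.1 [-4.8  2.7]
0.2 [-9.3  5.8]
```

```bash
python3 -m pendant '[[[0,0,0],[-0.0055,0,0],0],[[0,0,0],[-0.011,0.0006,0],0],[[0,0,0],[-0.0163,0.0017,0],0],[[0,0,0],[-0.0216,0.0034,0],0],[[0,0,0],[-0.0266,0.0055,0],0]]'
python3 -c "
from h import *;from plant import r
ang(r);circ(2.025,[.1,.2])"
```

```text
clock: 4.65
tool_pos: [0.5117, 0.0061, 0.2504]
eef_rot: [1.0, 0.001, -0.0, 0.0]
contact_force: [-0.3, 0.4, -0.7]
opening: 0.195
t 4.65 ang 2.038 r 0.055 Frad 0.5 Ftan 0.1 Fz -0.7 open 0.1946427605062289
0.1 [-4.8  2.7]
0.2 [-9.3  5.8]
```

```bash
python3 -m pendant '[[[0,0,0],[-0.0048,0.0027,0],0],[[0,0,0],[-0.0093,0.0058,0],0]]'
python3 -c "
from h import *;from plant import r
ang(r);circ(2.225,[.1,.2]);circ(2.425,[.1,.2])"
```

```text
clock: 4.85
tool_pos: [0.5026, 0.0003, 0.2504]
eef_rot: [1.0, 0.001, -0.0, 0.0]
contact_force: [0.7, 0.3, -1.5]
opening: 0.198
t 4.85 ang 2.235 r 0.055 Frad -0.2 Ftan -0.7 Fz -1.5 open 0.19796608724024242
0.1 [-4.2  3.6]
0.2 [-8.   7.5]
0.1 [-3.4  4.3]
0.2 [-6.4  9. ]
```

```bash
python3 -m pendant '[[[0,0,0],[-0.0042,0.0036,0],0],[[0,0,0],[-0.008,0.0075,0],0]]'
python3 -c "
from h import *;from plant import r
ang(r)"
```

```text
clock: 5.05
tool_pos: [0.4974, -0.0046, 0.2509]
eef_rot: [1.0, 0.001, 0.003, -0.003]
contact_force: [6.8, 7.0, -8.1]
opening: 0.191
t 5.05 ang 2.366 r 0.0548 Frad -0.0 Ftan -9.8 Fz -8.1 open 0.1912959977048487
```

```bash
python3 -c "
from h import *
circ(2.425,[.1,.2,.3,.4,.5])"
```

```text
0.1 [-3.4  4.3]
0.2 [-6.4  9. ]
0.3 [-8.8 13.9]
0.4 [-10.8  19. ]
0.5 [-12.2  24.3]
```

```bash
python3 -m pendant '[[[0,0,0],[-0.0034,0.0043,0],0],[[0,0,0],[-0.0064,0.009,0],0],[[0,0,0],[-0.0088,0.0139,0],0],[[0,0,0],[-0.0108,0.019,0],0],[[0,0,0],[-0.0122,0.0243,0],0]]' 45
python3 -c "
from h import *;from plant import r
ang(r);circ(2.925,[.1,.2,.3,.4,.5])"
```

```text
clock: 5.55
tool_pos: [0.4839, -0.0277, 0.2506]
eef_rot: [1.0, 0.002, 0.001, -0.003]
contact_force: [2.3, 8.1, -5.2]
opening: 0.191
t 5.55 ang 2.859 r 0.0548 Frad -0.0 Ftan -8.4 Fz -5.2 open 0.1908176009057464
0.1 [-0.9  5.4]
0.2 [-1.3 10.9]
0.3 [-1.1 16.4]
0.4 [-0.4 21.9]
0.5 [ 0.9 27.2]
```

```bash
python3 -m pendant '[[[0,0,0],[-0.0009,0.0054,0],0],[[0,0,0],[-0.0013,0.0109,0],0],[[0,0,0],[-0.0011,0.0164,0],0],[[0,0,0],[-0.0004,0.0219,0],0],[[0,0,0],[0.0009,0.0272,0],0]]'
python3 -c "
from h import *;from plant import r
ang(r);circ(3.425,[.1,.2,.3,.4,.5,.6,.7,.8])"
```

```text
clock: 6.05
tool_pos: [0.4829, -0.055, 0.2504]
eef_rot: [1.0, 0.002, -0.001, -0.003]
contact_force: [-1.9, 8.4, -0.8]
opening: 0.193
t 6.05 ang 3.363 r 0.0549 Frad 0.1 Ftan -8.6 Fz -0.8 open 0.19338787286309192
0.1 [1.8 5.2]
0.2 [ 4.1 10.2]
0.3 [ 6.9 14.9]
0.4 [10.2 19.3]
0.5 [13.8 23.4]
0.6 [17.9 27.1]
0.7 [22.3 30.4]
0.8 [27.  33.2]
```

```bash
python3 -m pendant '[[[0,0,0],[0.0018,0.0052,0],0],[[0,0,0],[0.0041,0.0102,0],0],[[0,0,0],[0.0069,0.0149,0],0],[[0,0,0],[0.0102,0.0193,0],0],[[0,0,0],[0.0138,0.0234,0],0],[[0,0,0],[0.0179,0.0271,0],0],[[0,0,0],[0.0223,0.0304,0],0],[[0,0,0],[0.027,0.0332,0],0]]'
python3 -c "
from h import *;from plant import r
ang(r);circ(4.225,[.1,.2,.3,.4,.5,.6,.7,.8])"
```

```text
clock: 6.85
tool_pos: [0.5075, -0.0899, 0.2501]
eef_rot: [1.0, 0.001, -0.003, -0.001]
contact_force: [-7.3, 4.4, 5.5]
opening: 0.191
t 6.85 ang 4.159 r 0.0551 Frad 0.0 Ftan -8.5 Fz 5.5 open 0.19115696702050317
0.1 [5.  2.3]
0.2 [10.2  4.1]
0.3 [15.5  5.4]
0.4 [21.   6.2]
0.5 [26.5  6.4]
0.6 [31.9  6.1]
0.7 [37.4  5.2]
0.8 [42.7  3.7]
```

```bash
python3 -m pendant '[[[0,0,0],[0.005,0.0023,0],0],[[0,0,0],[0.0102,0.0041,0],0],[[0,0,0],[0.0155,0.0054,0],0],[[0,0,0],[0.021,0.0062,0],0],[[0,0,0],[0.0265,0.0064,0],0],[[0,0,0],[0.0319,0.0061,0],0],[[0,0,0],[0.0374,0.0052,0],0],[[0,0,0],[0.0427,0.0037,0],0]]'
python3 -c "
from h import *;from plant import r
ang(r);circ(5.025,[.1,.2,.3,.4,.5,.6,.7,.8,.9,1])"
```

```text
clock: 7.65
tool_pos: [0.5496, -0.0967, 0.2501]
eef_rot: [1.0, 0.0, -0.004, 0.001]
contact_force: [-8.7, -1.9, 7.0]
opening: 0.188
t 7.65 ang 4.951 r 0.0553 Frad -0.3 Ftan -8.9 Fz 7.0 open 0.1875454155347112
0.1 [ 5.1 -2. ]
0.2 [10.1 -4.4]
0.3 [14.7 -7.3]
0.4 [ 19.  -10.7]
0.5 [ 23.  -14.5]
0.6 [ 26.6 -18.7]
0.7 [ 29.7 -23.2]
0.8 [ 32.4 -28. ]
0.9 [ 34.6 -33.1]
1 [ 36.3 -38.3]
```

```bash
python3 -m pendant '[[[0,0,0],[0.0051,-0.002,0],0],[[0,0,0],[0.0101,-0.0044,0],0],[[0,0,0],[0.0147,-0.0073,0],0],[[0,0,0],[0.019,-0.0107,0],0],[[0,0,0],[0.023,-0.0145,0],0],[[0,0,0],[0.0266,-0.0187,0],0],[[0,0,0],[0.0297,-0.0232,0],0],[[0,0,0],[0.0324,-0.028,0],0]]'
python3 -c "
from h import *;from plant import r
ang(r);circ(5.825,[.1,.2,.3,.4,.5,.6,.7,.8,.9,1])"
```

```text
clock: 8.45
tool_pos: [0.5835, -0.072, 0.2502]
eef_rot: [1.0, -0.001, -0.003, 0.004]
contact_force: [-4.7, -7.4, 4.4]
opening: 0.189
t 8.45 ang 5.73 r 0.0552 Frad -0.1 Ftan -8.7 Fz 4.4 open 0.1892833733176145
0.1 [ 2.2 -5. ]
0.2 [  3.8 -10.3]
0.3 [  5.  -15.7]
0.4 [  5.6 -21.1]
0.5 [  5.6 -26.6]
0.6 [  5.1 -32.1]
0.7 [  4.1 -37.5]
0.8 [  2.5 -42.8]
0.9 [  0.4 -47.8]
1 [ -2.2 -52.7]
```

```bash
python3 -m pendant '[[[0,0,0],[0.0022,-0.005,0],0],[[0,0,0],[0.0038,-0.0103,0],0],[[0,0,0],[0.005,-0.0157,0],0],[[0,0,0],[0.0056,-0.0211,0],0],[[0,0,0],[0.0056,-0.0266,0],0],[[0,0,0],[0.0051,-0.0321,0],0],[[0,0,0],[0.0041,-0.0375,0],0],[[0,0,0],[0.0025,-0.0428,0],0]]'
python3 -c "
from h import *;from plant import r
ang(r);circ(6.625,[.1,.2,.3,.4,.5,.6,.7,.8,.9,1])"
```

```text
clock: 9.25
tool_pos: [0.5897, -0.0298, 0.2505]
eef_rot: [1.0, -0.002, 0.001, 0.003]
contact_force: [4.6, -8.6, -1.2]
opening: 0.186
t 9.25 ang 0.244 r 0.0548 Frad 2.3 Ftan -9.4 Fz -1.2 open 0.18552894942969922
0.1 [-2.1 -5.1]
0.2 [-4.7 -9.9]
0.3 [ -7.8 -14.5]
0.4 [-11.3 -18.7]
0.5 [-15.2 -22.6]
0.6 [-19.5 -26. ]
0.7 [-24.1 -29. ]
0.8 [-28.9 -31.6]
0.9 [-34.  -33.6]
1 [-39.3 -35.1]
```

```bash
python3 -m pendant '[[[0,0,0],[-0.0021,-0.0051,0],0],[[0,0,0],[-0.0047,-0.0099,0],0],[[0,0,0],[-0.0078,-0.0145,0],0],[[0,0,0],[-0.0113,-0.0187,0],0],[[0,0,0],[-0.0152,-0.0226,0],0],[[0,0,0],[-0.0195,-0.026,0],0],[[0,0,0],[-0.0241,-0.029,0],0],[[0,0,0],[-0.0289,-0.0316,0],0]]'
python3 -c "
from h import *;from plant import r
ang(r);circ(7.425,[.1,.2,.3,.4,.5,.6,.7,.8,.9,1])"
```

```text
clock: 10.05
tool_pos: [0.5626, 0.0051, 0.2507]
eef_rot: [1.0, -0.001, 0.003, 0.001]
contact_force: [8.2, -2.9, -5.0]
opening: 0.193
t 10.05 ang 1.074 r 0.0547 Frad 1.4 Ftan -8.6 Fz -5.0 open 0.19319294639036386
0.1 [-5.1 -2. ]
0.2 [-10.4  -3.5]
0.3 [-15.8  -4.5]
0.4 [-21.3  -5. ]
0.5 [-26.8  -4.8]
0.6 [-32.2  -4.2]
0.7 [-37.6  -3. ]
0.8 [-42.8  -1.2]
0.9 [-47.8   1. ]
1 [-52.6   3.7]
```

```bash
python3 -m pendant '[[[0,0,0],[-0.0051,-0.002,0],0],[[0,0,0],[-0.0104,-0.0035,0],0],[[0,0,0],[-0.0158,-0.0045,0],0],[[0,0,0],[-0.0213,-0.005,0],0],[[0,0,0],[-0.0268,-0.0048,0],0],[[0,0,0],[-0.0322,-0.0042,0],0],[[0,0,0],[-0.0376,-0.003,0],0],[[0,0,0],[-0.0428,-0.0012,0],0],[[0,0,0],[-0.0478,0.001,0],0],[[0,0,0],[-0.0526,0.0037,0],0]]'
python3 -c "
from h import *;from plant import r
ang(r);circ(8.425,[.1,.2,.24,.25])
S=wrist(r,'w1')"
```

```text
clock: 11.05
tool_pos: [0.5098, 0.0049, 0.2508]
eef_rot: [1.0, 0.001, 0.003, -0.002]
contact_force: [7.5, 3.9, -8.1]
opening: 0.194
t 11.05 ang 2.079 r 0.0548 Frad -0.3 Ftan -8.4 Fz -8.1 open 0.19447833262003514
0.1 [-4.5  3.2]
0.2 [-8.6  6.8]
0.24 [-10.1   8.4]
0.25 [-10.5   8.8]
```

```bash
python3 -m pendant '[[[0,0,0],[-0.0045,0.0032,0],0],[[0,0,0],[-0.0086,0.0068,0],0],[[0,0,0],[-0.0098,0.0081,0],0],[[0,0,0],[-0.0098,0.0081,0],0],[[0,0,0],[-0.0098,0.0081,0],0]]'
python3 -c "
from h import *;from plant import r
ang(r)
d=dict(r.snapshot('top'))
cv2.imwrite('pics/z2.png',cv2.resize(d['image'][140:250,240:380],None,fx=5,fy=5)[:,:,::-1])"
```

```text
clock: 11.6
tool_pos: [0.4991, -0.0029, 0.2507]
eef_rot: [1.0, 0.001, 0.002, -0.002]
contact_force: [4.2, 4.9, -6.5]
opening: 0.19
t 11.6 ang 2.322 r 0.0549 Frad 0.8 Ftan -6.4 Fz -6.5 open 0.19015372580509898
```

```bash
python3 -m pendant '[[[0,0,0],[0.0010,-0.0010,0],0],[[0,0,0],[0.0019,-0.0019,0],0],[[0,0,0],[0.0019,-0.0019,0],0.6],[[0,0,0],[0.0019,-0.0019,0],0.6],[[0,0,0],[0.0019,-0.0019,0],0.6],[[0,0,0],[0.0019,-0.0019,0],0.6],[[0,0,0],[0.0019,-0.0019,0],0.6],[[0,0,0],[0.0019,-0.0019,0],0.6]]'
python3 -c "
from h import *;from plant import r
ang(r)"
```

```text
clock: 12.45
tool_pos: [0.4989, -0.003, 0.2505]
eef_rot: [1.0, 0.0, -0.0, 0.0]
contact_force: [-0.4, 0.8, -1.0]
opening: 0.602
t 12.45 ang 2.325 r 0.0549 Frad 0.8 Ftan -0.3 Fz -1.0 open 0.6020431861283378
```

View pics/z2.png

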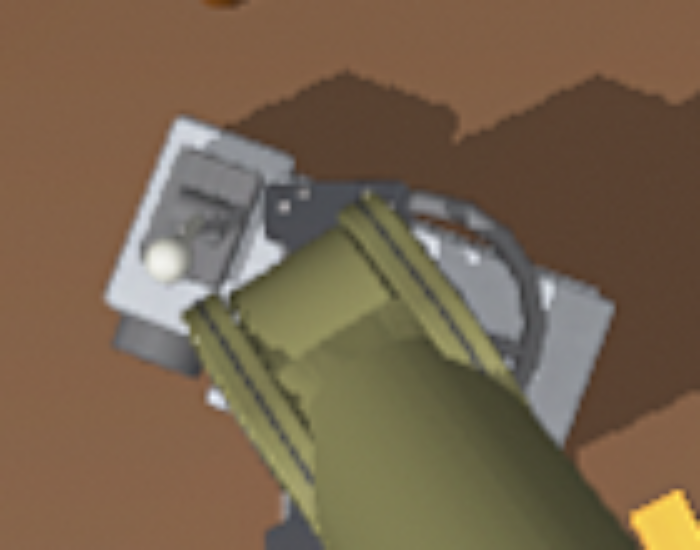

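```bash
python3 -m pendant '[[[0,0,0],[0,0,-0.04],0.6],[[0,0,0],[0,0,-0.08],0.6],[[0,0,0],[0,0,-0.1],0.6],[[0,0,0],[0,0,-0.1],0.6]]'
python3 - <<'E'
from h import *;from plant import r
yaw=-.375;c,s=np.cos(yaw),np.sin(yaw);R=np.array([[c,-s],[s,c]]);C=np.array([.5365,-.0447])
tip=C+R@[-.0145,.135]; print("tip pred",tip,"end",C+R@[.056,.135])
d=wrist(r,'w2')
go(r,(*(tip),.35),yaw)
hsv=cv2.cvtColor(d["image"],cv2.COLOR_RGB2HSV); p=pix(d,[*tip,.188])[0]; print("pix tip",p)
x,y=np.int32(p); x0=max(x-35,0);y0=max(y-35,0)
m=cv2.inRange(hsv[y0:y+35,x0:x+35],(15,8,190),(40,90,255)); n,l,st,ce=cv2.connectedComponentsWithStats(m)
for i in range(1,n):
    if st[i,4]>30: print(st[i],ce[i]+[x0,y0],ray(d,ce[i]+[x0,y0],.188).round(4))
t=dict(r.snapshot('side'));np.savez('side2.npz',**t)
S=dict(np.load("side.npz"))
H=C+.055*np.array([np.cos(2.322),np.sin(2.322)]);print("handle pred side",pix(t,[*H,.285]),brown(t,(280,140,345,195)))
f=lambda d:cv2.resize(d["image"][180:280,275:365],None,fx=4,fy=4,interpolation=cv2.INTER_CUBIC)
cv2.imwrite('pics/cmp.png',np.hstack([f(S),f(t),])[:,:,::-1])
E
```

```text
clock: 12.85
tool_pos: [0.5006, -0.0023, 0.3533]
eef_rot: [1.0, 0.0, 0.003, -0.0]
contact_force: [-0.1, -0.1, -0.5]
opening: 0.597
tip pred [0.57245443 0.08622948] end [0.63805522 0.06040727]
t 12.9 pos [ 0.4995 -0.0028  0.3514] x 0.001 F [-0.2 -1.4 -1.3]
turn [-3.000e-04 -2.700e-03  3.757e-01] shift [ 0.073  -0.089   0.0016]
pix tip [392.09768836 104.12678753]
handle pred side [[295.44458478 160.01128645]] [(array([292, 158,   9,  21]), np.int32(141), array([296.15602837, 167.85106383])), (array([315, 160,   7,  12]), np.int32(13), array([317.76923077, 165.15384615])), (array([280, 162,   5,  11]), np.int32(12), array([281.83333333, 166.75      ]))]
```

View pics/w2.png

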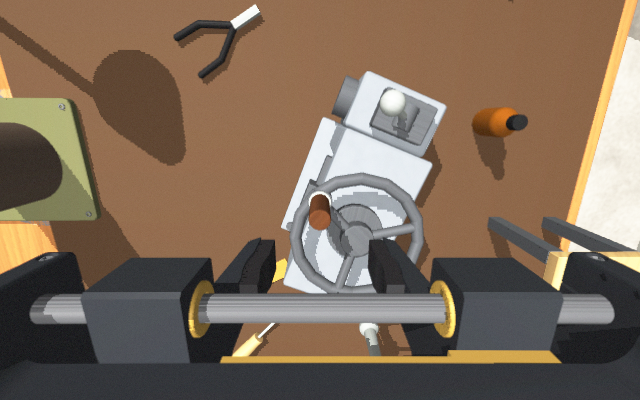

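```bash
python3 -m pendant '[[[0,0,0.38],[0.073,-0.089,0],0.65],[[0,0,0.38],[0.073,-0.089,0],0.65],[[0,0,0.38],[0.073,-0.089,0],0.65],[[0,0,0.38],[0.073,-0.089,0],0.65],[[0,0,0.38],[0.073,-0.089,0.04],0.65],[[0,0,0.38],[0.073,-0.089,0.08],0.65],[[0,0,0.38],[0.073,-0.089,0.1],0.65],[[0,0,0.38],[0.073,-0.089,0.1],0.65]]'
python3 - <<'E'
from h import *;from plant import r
go(r,(.5725,.0865,.186),-.375)
d=wrist(r,'w3')
E
```

```text
clock: 13.75
tool_pos: [0.5686, 0.0835, 0.2465]
eef_rot: [0.982, -0.188, -0.004, 0.003]
contact_force: [-0.7, -0.4, -0.1]
opening: 0.649
t 13.75 pos [0.5686 0.0835 0.2465] x -0.378 F [-0.7 -0.4 -0.1]
turn [ 0.0066  0.0072 -0.0034] shift [ 0.0029 -0.0046  0.0604]
```

View pics/w3.png

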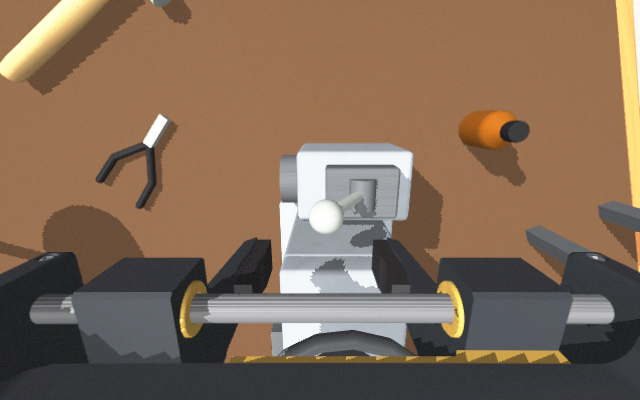

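```bash
python3 -m pendant '[[[0,0,0],[0.003,-0.0046,0.03],0.65],[[0,0,0],[0.003,-0.0046,0.06],0.65],[[0,0,0],[0.003,-0.0046,0.06],0.65],[[0,0,0],[0.003,-0.0046,0.06],0.65]]'
python3 -c "
from h import *;from plant import r
go(r,(.5725+.084*.930,.0865-.084*.366,.186),-.375)"
```

```text
clock: 14.2
tool_pos: [0.5769, 0.0891, 0.1917]
eef_rot: [0.982, -0.188, 0.001, -0.0]
contact_force: [1.0, 0.1, 1.8]
opening: 0.651
t 14.2 pos [0.5769 0.0891 0.1917] x -0.379 F [1.  0.1 1.8]
turn [-0.0004 -0.001  -0.0041] shift [0.0809 0.0037 0.0058]
```

```bash
python3 -m pendant '[[[0,0,0],[0.012,0.001,0.003],0.65],[[0,0,0],[0.024,0.003,0.003],0.65],[[0,0,0],[0.036,0.003,0.003],0.65],[[0,0,0],[0.048,0.003,0.003],0.65],[[0,0,0],[0.06,0.003,0.003],0.65],[[0,0,0],[0.072,0.003,0.003],0.65],[[0,0,0],[0.08,0.003,0.003],0.65],[[0,0,0],[0.08,0.003,0.003],0.65],[[0,0,0],[0.08,0.003,0.003],0.65]]'
python3 -c "
from h import *;from plant import r
go(r,(.5725+.086*.930,.0865-.086*.366,.186),-.375); wrist(r,'w4')"
```

```text
clock: 15.1
tool_pos: [0.65, 0.0567, 0.1878]
eef_rot: [0.982, -0.189, 0.0, -0.0]
contact_force: [0.4, 0.1, -1.2]
opening: 0.649
t 15.1 pos [0.65   0.0567 0.1878] x -0.38 F [ 0.4  0.1 -1.2]
turn [-0.0003 -0.0008 -0.0045] shift [0.0029 0.0006 0.0018]
```

View pics/w4.png

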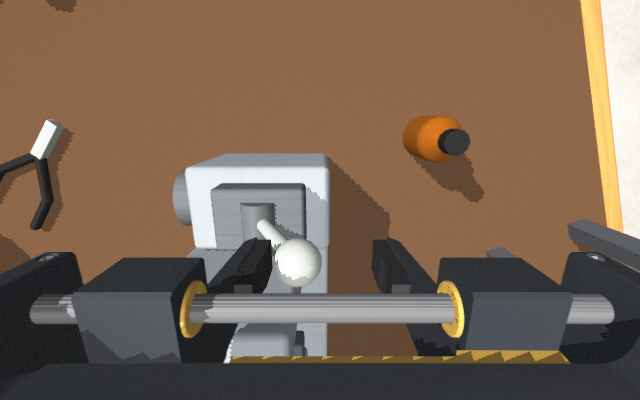

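```bash
python3 -m pendant '[[[0,0,0],[0.003,0,0],0.65],[[0,0,0],[0.005,0,0],0.65],[[0,0,0],[0.005,0,0],0.65]]'
python3 -c "
from h import *;from plant import r
d=wrist(r,'w5');go(r,(.5725+.086*.930,.0865-.086*.366,.186),-.375);
hsv=cv2.cvtColor(d['image'],cv2.COLOR_RGB2HSV)[225:292,272:345]
m=cv2.inRange(hsv,(0,0,150),(179,60,255));n,l,st,ce=cv2.connectedComponentsWithStats(m)
for i in range(1,n):
  if st[i,4]>100: print(st[i],ce[i]+[272,225])"
```

```text
clock: 15.45
tool_pos: [0.6537, 0.0555, 0.1874]
eef_rot: [0.982, -0.188, -0.001, 0.0]
contact_force: [-2.7, 0.1, 0.8]
opening: 0.649
t 15.5 pos [0.6537 0.0555 0.1874] x -0.378 F [-1.8  0.5  0.5]
turn [ 0.0003  0.001  -0.0034] shift [-0.001   0.0009  0.0014]
[  6   0  18  10 102] [289.16666667 228.12745098]
[   0    0   52   67 2764] [298.57525326 261.43089725]
```

```bash
python3 -m pendant '[[[0,0,0],[0.003,0,0],0.65],[[0,0,0],[0.003,0,0],0.65],[[0,0,0],[0.003,0,0],0.65]]'
```

```text
clock: 15.8
tool_pos: [0.6541, 0.0554, 0.1872]
eef_rot: [0.982, -0.188, -0.003, 0.0]
contact_force: [-7.4, 2.9, 3.2]
opening: 0.651
```

```bash
python3 -m pendant '[[[0,0,0],[-0.009,0,0],0.65],[[0,0,0],[-0.018,0,0],0.65],[[0,0,0],[-0.018,0,0],0.65],[[0,0,0],[-0.018,0,-0.04],0.65],[[0,0,0],[-0.018,0,-0.08],0.65],[[0,0,0],[-0.018,0,-0.12],0.65],[[0,0,0],[-0.018,0,-0.16],0.65],[[0,0,0],[-0.018,0,-0.16],0.65],[[0,0,0],[-0.018,0,-0.16],0.65]]'
python3 - <<'E'
from h import *;from plant import r
d=wrist(r,'w6')
yaw=-.375;c,s=np.cos(yaw),np.sin(yaw);R=np.array([[c,-s],[s,c]]);C=np.array([.5365,-.0447])
for l in (0,.85,1): print(l,pix(d,[*(C+R@[.02+.075*np.sin(l-.5),.135]),.122+.075*np.cos(l-.5)])[0].round(1))
t=dict(r.snapshot('side'));H=C+.055*np.array([np.cos(2.322),np.sin(2.322)]);print("handle pred",pix(t,[*H,.285]),brown(t,(285,140,310,195)))
x=np.vstack([d['image'][:230], cv2.resize(np.hstack([np.load('side.npz')['image'][185:260,275:355],t['image'][185:260,275:355]]),(640,300))])
cv2.imwrite('pics/fin.png',x[:,:,::-1])
E
```

```text
clock: 16.7
tool_pos: [0.6409, 0.0605, 0.3485]
eef_rot: [0.982, -0.189, 0.001, -0.0]
contact_force: [0.2, 0.6, -0.7]
opening: 0.651
0 [253.5 190.9]
0.85 [309.9 191.7]
1 [319.4 190.7]
handle pred [[295.44458478 160.01128645]] [(array([292, 158,   9,  21]), np.int32(143), array([296.20979021, 167.88811189]))]
```

View pics/fin.png

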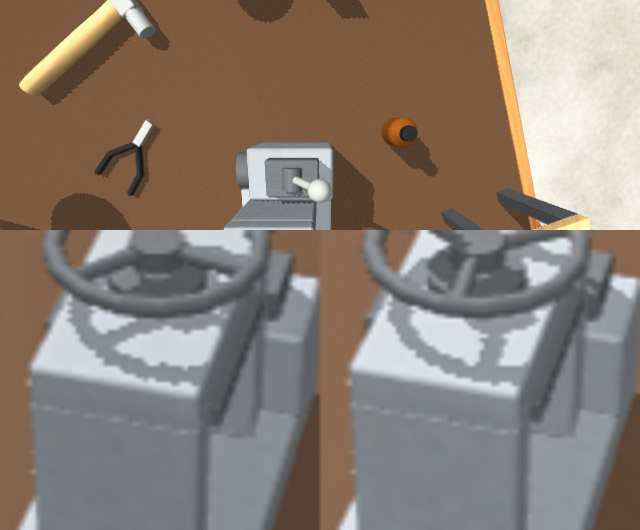

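The lever ball is at (319,190), where a fully locked lever should appear. The handle is where I left it, and the gripper is clear of everything. I'm handing the job in.

```bash
python3 -c "
from plant import r
print(r.finish_job())"
```

```text
the job is handed in; nothing more can be done
None
```

I opened the rolls by one screw turn and threw the lock lever to its back stop. I then backed the gripper clear and handed the job in at about 17 s; no verdict is reported.

- **Slack:** It was taken up after about 0.8 rad, when the tangential force jumped from about 0.5 N to 8–10 N. I could only narrow that point to between 2.24 and 2.37 rad on the wheel.
- **One turn:** I stopped at a measured 8.605 rad, which is 6.24 to 6.37 rad past that point. That is one turn (6.28 rad) to within about 0.09 rad, against the 0.52 rad allowed. The radial force never read above 2.3 N at the end of a move. The handle stayed where I left it in the later side views.
- **Lock lever:** On the last push it moved only 0.4 mm and resisted with about 8 N, so it was at its stop. The last picture shows the ball at pixel (319,190), against a predicted (319,191) for fully locked.
- **Bystanders:** I touched nothing else. The hammer, pliers and oil bottle looked undisturbed in the last picture. The other bystanders were not in it, and I did not measure any of their positions.
- **Not checked:** I could not see the yoke mark, so the 3 mm rise is inferred from the wheel angle, not measured.

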